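Put the small lathe's accessories back in their tray

TASK

Put the small lathe's four accessories away in their dark wooden tray, each flat or upright as it stands now, in its own insert and released: the small faceplate over the dowel peg, the four-jaw chuck in the square box, the drill chuck with the long taper arbor in the round cup, and the tool rest lying flat with its cross-bar inside the low fence and its post out through the gap. The large faceplate and the drill chuck without an arbor belong to other machines: leave both where they are on the bench.

Things in the scene. Friction and masses are not known exactly. Their poses are not given: they have to be found in the camera images.
- faceplate_mid (a point): Small lathe faceplate, steel, loose, lying on its flange, hub up; goes over the dowel peg. Flange 76 mm diameter, 8 mm thick, 6 screw holes; hub 44 mm diameter, 26 mm high; a 30 mm bore right through; 34 mm high in all, about 0.4 kg. Grip it by the hub. Point: on its axis half-way up (17 mm above its underside); z up.
- jaw_chuck_mid (a point): Small four-jaw scroll chuck, steel, loose, on its back with the jaws up; goes in the square box. Body 64 mm diameter, 38 mm high; on it the closed jaws, a round of 44 mm diameter, 28 mm high, with a black cross of slots and a black centre; 66 mm high in all, about 0.7 kg. Grip it by the jaws. Point: on its axis half-way up (33 mm above its underside); z up.
- drill_chuck_mid (a point): Drill chuck with a taper arbor, steel, loose, standing nose down, arbor up; goes in the round cup. Body 41 mm diameter, 50 mm high, on a flat 34 mm nose; above it the plain arbor, 18 mm diameter tapering to 15 mm, 64 mm long; 114 mm high in all, about 0.45 kg, the weight low. Grip it by the arbor. Point: on its axis half-way up (57 mm above its underside); z up.
- tool_rest_mid (a point): Tool rest, a T lying flat, loose; goes in the fence. Steel post 25 mm diameter along x, from x = -47.5 to +22.5 mm of this point; at its +x end a grey cross-bar 90 mm long along y, 25 mm high, from x = +22.5 to +47.5 mm. About 0.4 kg, balances 10 mm from this point towards the bar. Grip the post across at this point: on the post's axis, 12.5 mm above its underside.
- big_faceplate_mid (a point): Look-alike, stays on the bench: a larger faceplate, steel, flange 102 mm diameter, 10 mm thick with 8 screw holes, hub 58 mm diameter, 40 mm high in all. Point: on its axis half-way up (20 mm above the bench).
- bare_chuck_mid (a point): Look-alike, stays on the bench: a thicker drill chuck without an arbor, steel, 52 mm diameter, 64 mm high, with a black hole in its flat top. Point: on its axis half-way up (32 mm above the bench).
- ins_peg_place (a point): Place of the small faceplate: the insert with an upright dowel peg, 14 mm diameter, 26 mm high above the insert's floor. The four inserts are fixed plywood squares of 120 mm side, two by two in a dark tray 260 mm square, walls 30 mm high; their order varies. Point: foot of the peg, on the insert's floor (16 mm above the bench), where the faceplate lies flat; z up, x and y along the sides.
- ins_box_place (a point): Where the four-jaw chuck goes: the insert with a square open box, 84 mm inside, 96 mm outside, walls 24 mm high above its floor. Point: centre of the box's floor (16 mm above the bench); z up, x and y along the walls.
- ins_cup_place (a point): Where the drill chuck goes: the insert with a round wooden ring, 62 mm inside, 76 mm outside, 24 mm high above its floor. Point: centre of the ring on the floor (16 mm above the bench); z up, x and y along the tray's sides.
- ins_fence_place (a point): Place of the tool rest: the insert with a C-shaped fence, 16 mm high, 108 mm wide inside along y, from x = +13.5 to +56.5 mm of this point, closed at +x; 12 mm lips (x = 7.5 to 13.5) leave a gap of 84 mm. Bar inside, post out to -x, its end between two 16 mm high pins at (-35, +-30). Point: on the floor (16 mm above the bench), under the tool rest's point when its bar is mid-fence; axes as the tool rest's.
Not all that is in view belongs to the job. What is shaped like the part that bears tool_rest_mid but blue or purple is not meant. Leave any pink look-alike of the part that bears drill_chuck_mid alone.

How it is judged:
By the outcome, as a careful person would: the job done as asked, in the order asked, and still so for the second after the job is handed in, with the robot touching nothing.
It also fails if it takes over 118 s, if anything falls off the work surface, if the arm or the gripper's body presses on something with over 40 N, if the wrist force passes 120 N, or if a joint passes its speed limit or range.

ROBOT

A 6-joint arm with a two-finger parallel gripper is mounted at the origin on the work surface. World frame = base frame: x ahead of the robot, y to its left, z up, the work surface at z = 0. Lengths are in m, angles in rad, forces in N, time in s.
With the tool pointing down it reaches from about 0.25 to 0.775 m from the base axis. Payload 4 kg.
Tool frame: the origin (TCP) lies midway between the tips of the shut fingers; the grasp point (between the pads) lies 19 mm behind it; z points along the fingers, y is the direction in which the jaws open and shut (so a half turn about z gives the same grasp; the last joint's range is limited). The gripper opens to 94 mm and grips with 3 to 60 N. Pads are 16 mm wide; open, the fingers measure 119 mm over their backs; the gripper's body (75 mm by 177 mm) begins 78 mm behind the grasp point.
Start: joints at [1.094, 0.087, 1.371, -0, 1.684, -0.103], TCP at [0.201, 0.512, 0.206] pointing down, gripper open.
Joint ranges: [-3.1, 3.1], [-0.76, 2.03], [0.27, 2.55], [-1.08, 4.22], [0.17, 2.65], [-2.57, 2.57]. Speed limits (rad/s): [2.79, 2.79, 3.14, 3.14, 3.14, 3.14].

INTERFACE

Orientations are given as [roll, pitch, yaw] about the fixed x, y, z axes, in that order (R = Rz(yaw) Ry(pitch) Rx(roll)).
In Python, from bench import get_obs, snapshot, ticket gives the robot as it stands.
- The arm moves only by the shell command python3 -m creep 'ROWS' [OPENING]. ROWS is JSON, a list that holds one entry, the list of rows, each a list of 4 numbers: the shift along the tool's x, y, z in mm, then the turn about the tool's z in degrees. A call has 1 to 8 rows; each row shifts and turns the commanded pose from where the row before left it, along the tool's axes as they then stand; what a row does not reach is not made up. A row lasts 1/8 s, in which the tool goes at most 62.5 mm and 10.7 degrees, less where a joint would pass 70% of its speed; a pose out of reach is approached as far as the arm can. A call with a gripper value outside its range is refused whole. OPENING is the opening, from 0 (shut) to 1 (fully open), set as the call begins (- or left out, the last holds). The fingers move at their own pace and stop on an object; the grip force is fixed at half the most. Time passes only in rows, so rows that do not move let the fingers close. It gives the time, the measured TCP pose, the force and the opening at its end, in the units of the state.
- get_obs(): the state, without advancing time (a new reading comes with each control period).
- snapshot(name): name is "side" or "top"; returns a dict with "color" (420x560x3 uint8, red, green, blue), "depth" (420x560 float32, m along the optical axis (not along the pixel's ray), 0 where there is no reading), "fx", "fy", "cx", "cy" (pixels), "extrinsics" (4x4, takes a point from world to camera coordinates). Camera axes: x right, y down, z forward; pixel columns grow to the right and rows downward; lengths in m; the calibration is good to about 2 mm. A picture is of the moment at which its call begins.
- ticket.close_job(): hands the job in, once; it reports no verdict.
The state is a dict: "time": time; "joint_positions": joint angles; "qvel": joint speeds; "joint_torque": joint torques, N m; "tool_pos": TCP position; "ee_rot": TCP orientation; "wrist_force": force on the tool from outside, world axes, zero at the start; "wrist_torque": the same for the moment, N m; "width": finger opening in m.
Only numpy, scipy, OpenCV 4.12 (cv2) and the standard library are available. Lean on these libraries where they do the work, as an engineer would, in place of code of your own. Each camera call takes 0.05 s, during which the arm holds its last target. There are 200 camera calls.

## Working session

There is one attempt and no reset: what is moved stays moved. The work goes in short steps, Python scripts to look and compute and a shell command to move; the robot and the scene stay as the last step left them, time stands still between calls to the robot, and variables do not carry over. Pictures are saved under pics/ and viewed, on a budget of 14 in all, crops included, one or two more only if the job needs it, and the job is handed in when it is done.

```bash
mkdir -p pics; ls; python3 - <<'E'
from bench import get_obs, snapshot
import cv2,numpy as np
print(get_obs())
for n in("top","side"):
    s=snapshot(n); np.savez(f"pics/{n}0.npz",**s)
    cv2.imwrite(f"pics/{n}0.png",cv2.resize(s["color"][:,:,::-1],(784,588)))
    print(n,s["fx"],s["fy"],s["cx"],s["cy"],np.round(s["extrinsics"],3).tolist())
E
```

```text
pics
{'time': 0.0, 'joint_positions': array([ 1.09387881e+00,  8.79593987e-02,  1.37223705e+00, -2.30062243e-05,
        1.68362333e+00, -1.03108102e-01]), 'qvel': array([-0.00180283, -0.00081541,  0.00109197,  0.00081169,  0.00066186,
        0.0004412 ]), 'joint_torque': array([ 8.11303125e-04, -3.40192223e+01, -3.02426398e+01,  7.16810720e-02,
        3.31676728e-02, -1.58115749e-04]), 'tool_pos': array([0.20060031, 0.51151684, 0.20431053]), 'ee_rot': array([-3.13937500e+00, -2.06484347e-04,  2.76778045e+00]), 'wrist_force': array([-0.06354727, -0.71856255, -0.81797019]), 'wrist_torque': array([ 0.03545244, -0.01621862,  0.00214907]), 'width': 0.09389349564537094}
top 398.3171314840586 398.3171314840586 275.73607670843074 213.8615143866265 [[-0.008, -1.0, 0.014, 0.006], [-0.989, 0.006, -0.147, 0.465], [0.147, -0.015, -0.989, 1.05], [0.0, 0.0, 0.0, 1.0]]
side 404.74120935722203 404.74120935722203 273.67749019064763 207.511565632127 [[0.704, -0.71, -0.015, -0.3], [-0.498, -0.478, -0.724, 0.294], [0.507, 0.517, -0.69, 0.853], [0.0, 0.0, 0.0, 1.0]]
```

View pics/top0.png

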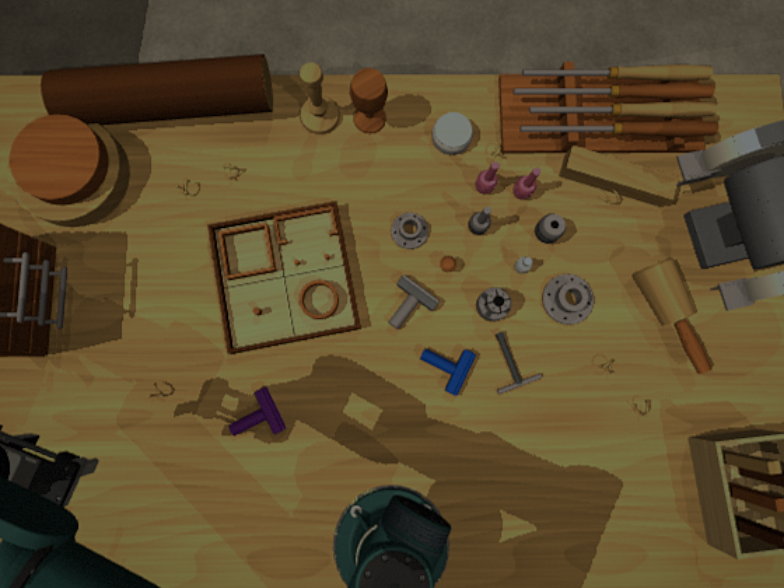

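View pics/side0.png

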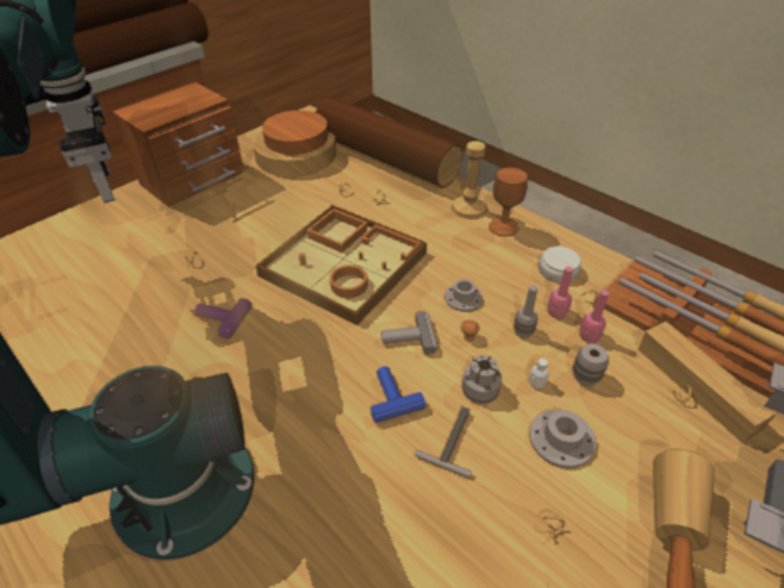

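The top view shows (784x588 picture) the faceplate at (410,230), jaw chuck at (494,303), drill chuck at (480,222) and tool rest at (412,300). In the tray the box is at (248,250), the fence at (312,243), opening toward the robot, the peg at (258,311) and the cup at (320,299). The side view agrees.

```bash
cat > h.py <<'E'
import numpy as np,cv2
def cloud(s):
    v,u=np.mgrid[:420,:560]; d=s["depth"]
    P=np.stack([(u-s["cx"])/s["fx"]*d,(v-s["cy"])/s["fy"]*d,d,np.ones_like(d)],-1)
    W=P@np.linalg.inv(s["extrinsics"]).T
    W=W[...,:3]; W[d==0]=np.nan; return W
def ray(s,u,v,z):
    E=np.linalg.inv(s["extrinsics"]); d=E[:3,:3]@[(u-s["cx"])/s["fx"],(v-s["cy"])/s["fy"],1]; o=E[:3,3]
    return o+d*(z-o[2])/d[2]
E
python3 - <<'E'
from h import *
np.set_printoptions(precision=4,suppress=True)
for n in("top","side"):
    s=dict(np.load(f"pics/{n}0.npz")); W=cloud(s)
    np.save(f"pics/{n}W.npy",W)
    px={"top":dict(face=(410,230),jaw=(494,303),drill=(480,222),rest=(412,300),bigf=(568,298),bare=(550,228),bench=(420,180)),
        "side":dict(face=(465,294),jaw=(482,377),drill=(526,318),rest=(410,335),bigf=(565,437),bare=(592,362),bench=(520,250))}[n]
    for k,(u,v) in px.items():
        u,v=u/1.4,v/1.4
        c=ray(s,u,v,.02)
        m=np.hypot(W[...,0]-c[0],W[...,1]-c[1])<.07
        z=W[m][:,2]; h=np.histogram(z,np.arange(-.01,.13,.01))[0]
        m2=m&(W[...,2]>.012)
        print(n,k,c,h, np.nanmean(W[m2],0), np.nanpercentile(W[m2],[2,98],axis=0).ravel() if m2.any() else '')
s=dict(np.load("pics/top0.npz"));c=s["color"][135:260,140:400,::-1]
cv2.imwrite("pics/crop1.png",cv2.resize(c,None,fx=3,fy=3,interpolation=cv2.INTER_CUBIC))
E
```

```text
top face [ 0.6075 -0.0464  0.02  ] [ 523 1053  106   26  103    0    0    0    0    0    0    0    0    0] [ 0.6108 -0.0445  0.0287] [ 0.5869 -0.0668  0.0124  0.636  -0.0238  0.0372]
top jaw [ 0.4584 -0.2102  0.02  ] [515 913  50  17 153  50  12 203  10   0   0   0   0   0] [ 0.4509 -0.2029  0.0487] [ 0.3937 -0.2336  0.013   0.4849 -0.1768  0.0698]
top drill [ 0.6236 -0.1879  0.02  ] [582 971  17  31  34  92  42   9  10   9   8   8  28   0] [ 0.6271 -0.182   0.0543] [ 0.6002 -0.2057  0.0152  0.6915 -0.1632  0.117 ]
top rest [ 0.4654 -0.0483  0.02  ] [575 817  74 451   3   0   0   0   0   0   0   0   0   0] [ 0.4659 -0.0463  0.0233] [ 0.4185 -0.0927  0.0149  0.5106 -0.0083  0.0289]
top bigf [ 0.4675 -0.3575  0.02  ] [335 846 403  48 121 148   0   0   0   0   0   0   0   0] [ 0.4678 -0.3573  0.0291] [ 0.4287 -0.4015  0.0121  0.5113 -0.3173  0.0438]
top bare [ 0.6105 -0.3291  0.02  ] [513 922   5  22  27  27  76 205   1   0   0   0   0   0] [ 0.6014 -0.3163  0.056 ] [ 0.5812 -0.3404  0.0203  0.6262 -0.2966  0.0685]
top bench [ 0.7124 -0.0683  0.02  ] [ 665 1072    0    0    0    0    0 
[... 602 characters left out ...]
396 154 367   0   0   0   0   0   0   0   0   0   0] [ 0.4558 -0.0507  0.0215] [ 0.4093 -0.0968  0.0128  0.5027 -0.0128  0.0258]
side bigf [ 0.4571 -0.3674  0.02  ] [ 881 1039  353  122  326   93    0    0    0    0    0    0    0    0] [ 0.4577 -0.3624  0.0319] [ 0.4338 -0.3886  0.0123  0.4883 -0.3344  0.0414]
side bare [ 0.6197 -0.3207  0.02  ] [990 447  69 104 107 114 111 227   0   0   0   0   0   0] [ 0.6066 -0.3184  0.0455] [ 0.574  -0.3481  0.0145  0.682  -0.2752  0.0652]
side bench [ 0.7875 -0.0535  0.02  ] [673 302  14  21  75   0   0   0   0   0   0   1   0   0] [ 0.7962 -0.1102  0.0314] [ 0.7717 -0.1222  0.0166  0.8286 -0.099   0.0369]<stdin>:14: RuntimeWarning: Mean of empty slice
```

View pics/crop1.png

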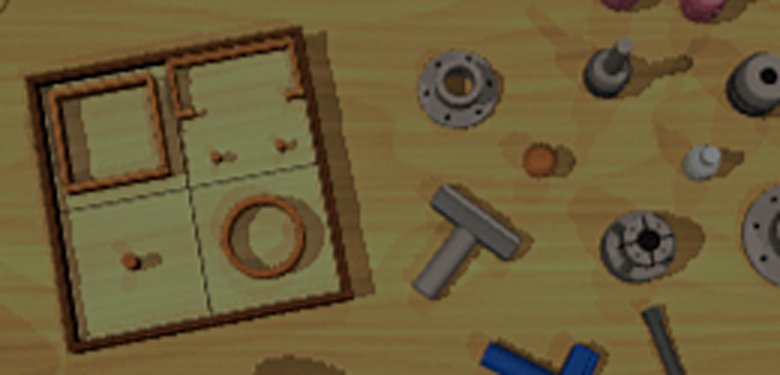

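The crop (3x, offset 140,135) shows the box rim's centre at about (110,132), ring (262,236), peg (132,262), fence centre (238,70) and pins (217,157) and (282,145). The tool rest's bar is toward the upper right. Next I measure the top surfaces in both views.

```bash
python3 - <<'E'
from h import *
np.set_printoptions(precision=4,suppress=True)
W={n:np.load(f"pics/{n}W.npy") for n in("top","side")}
col={n:np.load(f"pics/{n}0.npz")["color"] for n in W}
def band(n,c,r,z0,z1):
    w=W[n];return w[(np.hypot(w[...,0]-c[0],w[...,1]-c[1])<r)&(w[...,2]>z0)&(w[...,2]<z1)]
for k,c,r,z0,z1 in [("face",(.608,-.046),.06,.030,.042),("faceflange",(.608,-.046),.06,.004,.016),("jaw",(.447,-.206),.06,.06,.075),("drill",(.635,-.187),.05,.105,.125),("drillbody",(.625,-.187),.06,.046,.056),("bare",(.602,-.319),.06,.058,.075),("bigf",(.465,-.358),.06,.036,.046)]:
    for n in W:
        p=band(n,c,r,z0,z1)
        if len(p)<4: print(n,k,len(p));continue
        (x,y),R=cv2.minEnclosingCircle((p[:,:2]).astype(np.float32))
        print(n,k,len(p),np.array([x,y,R]),"ext mid",(p.min(0)+p.max(0))[:2]/2,np.ptp(p,axis=0)[:2],p[:,2].mean())
for n in W:
    p=band(n,(.462,-.048),.085,.017,.035)[:,:2].astype(np.float32)
    print(n,"rest",len(p),p.mean(0),cv2.minAreaRect(p))
    b=p[((p-p.mean(0))@[.766,-.643])>.0]
    w=W[n]
    m=(abs(w[...,0]-.52)<.2)&(abs(w[...,1]-.18)<.16)&(w[...,2]>.022)&(w[...,2]<.055)
    p=w[m][:,:2].astype(np.float32); print(n,"tray",len(p),cv2.minAreaRect(p))
s=dict(np.load("pics/top0.npz"))
for k,u,v,z in [("box",110,132,.04),("ring",262,236,.04),("peg",132,260,.042),("pinL",217,157,.032),("pinR",282,145,.032),("lipL",190,114,.032),("lipR",295,95,.032),("fTL",170,65,.032),("fTR",296,40,.032),("tTL",30,76,.03),("tTR",299,29,.03),("tBR",351,296,.03),("tBL",73,350,.03)]:
    print(k,ray(s,140+(u+.5)/3-.5,135+(v+.5)/3-.5,z))
E
```

```text
top face 103 [ 0.6122 -0.045   0.0217] ext mid [ 0.6119 -0.0447] [0.0426 0.0419] 0.03385150687289371
side face 89 [ 0.606  -0.0461  0.0228] ext mid [ 0.6052 -0.0455] [0.0437 0.043 ] 0.03283111238780436
top faceflange 381 [ 0.6077 -0.0431  0.0567] ext mid [ 0.6072 -0.0436] [0.1118 0.1057] 0.008432232540140324
side faceflange 266 [ 0.6061 -0.0461  0.0395] ext mid [ 0.6061 -0.046 ] [0.075  0.0758] 0.007864430027794899
top jaw 213 [ 0.4585 -0.2069  0.0225] ext mid [ 0.4571 -0.2064] [0.0412 0.0426] 0.06665928333451555
side jaw 247 [ 0.45   -0.2081  0.0226] ext mid [ 0.4506 -0.2083] [0.0425 0.044 ] 0.06505804035518807
top drill 31 [ 0.6195 -0.1827  0.0073] ext mid [ 0.6197 -0.1825] [0.0137 0.0137] 0.11447398455591647
side drill 34 [ 0.6136 -0.1843  0.008 ] ext mid [ 0.6139 -0.1841] [0.0151 0.0145] 0.11141988283591292
top drillbody 84 [ 0.6186 -0.1824  0.0187] ext mid [ 0.6196 -0.1818] [0.0339 0.0358] 0.04992368545316263
side drillbody 80 [ 0.64   -0.1909  0.0445] ext mid [ 0.6397 -0.1852] [0.0869 0.0341] 0.049441210124999635
top bare 227 [ 0.6054 -0.3217  0.0243] ext mid [ 0.606 -0.321] [0
[... 514 characters left out ...]
.2064363658428192), (0.2611294090747833, 0.26036176085472107), 10.692392349243164)
side rest 439 [ 0.4583 -0.0506] ((0.46478262543678284, -0.057807937264442444), (0.08821112662553787, 0.132914200425148), 78.63228607177734)
side tray 1928 ((0.5091942548751831, 0.20652787387371063), (0.2649863064289093, 0.26570308208465576), 10.746559143066406)
box [0.5628 0.2743 0.04  ]
ring [0.4661 0.135  0.04  ]
peg [0.4448 0.2508 0.042 ]
pinL [0.5408 0.1778 0.032 ]
pinR [0.5517 0.1184 0.032 ]
lipL [0.5814 0.2032 0.032 ]
lipR [0.599  0.1067 0.032 ]
fTL [0.6281 0.2226 0.032 ]
fTR [0.6517 0.1061 0.032 ]
tTL [0.6186 0.352  0.03  ]
tTR [0.663  0.1035 0.03  ]
tBR [0.4123 0.0552 0.03  ]
tBL [0.3654 0.3039 0.03  ]
```

```bash
cat >> h.py <<'E'
def to(x,y,z=None,yawdeg=None):
    from bench import get_obs
    from scipy.spatial.transform import Rotation as R
    o=get_obs(); p=o["tool_pos"]; e=o["ee_rot"]
    d=np.array([x,y,p[2] if z is None else z])-p
    t=R.from_euler("xyz",e).as_matrix().T@d*1000
    yaw=np.degrees(e[2]); turn=0 if yawdeg is None else -((yawdeg-yaw+90)%180-90)
    print("t=%.2f"%o["time"],"pos",np.round(p,4),"yaw %.1f"%yaw,"rpy",np.round(e,3),"w %.4f"%o["width"],"F",np.round(o["wrist_force"],1),"| go",np.round(t,1),"turn %.1f"%turn)
E
python3 -m creep '[[[-41.6,-26.4,0,0],[-41.6,-26.4,0,0],[-41.6,-26.4,0,0],[-41.6,-26.4,0,0],[-41.6,-26.4,0,0],[-41.6,-26.4,0,0],[-41.6,-26.4,0,0]]]' 1
python3 -m creep '[[[-41.6,-26.4,0,0],[-41.6,-26.4,0,0],[-41.6,-26.4,0,0],[-41.6,-26.4,0,0],[-41.6,-26.4,0,0],[-41.6,-26.4,0,0],[-41.6,-26.4,0,0],[0,0,40,0]]]'
python3 -m creep '[[[0,0,40,0],[0,0,0,0]]]'
python3 - <<'E'
from h import *; to(.609,-.0455,.1)
from bench import snapshot
for n in("top","side"):
    s=snapshot(n); np.savez(f"pics/{n}1.npz",**s); np.save(f"pics/{n}W1.npy",cloud(s))
    cv2.imwrite(f"pics/{n}1.png",cv2.resize(s["color"][60:320,150:450,::-1],None,fx=2.6,fy=2.2))
E
```

```text
time: 0.98
tool_pos: [0.4049, 0.2322, 0.205]
ee_rot: [-3.141, -0.0, 2.768]
wrist_force: [0.4, -0.1, -0.6]
width: 0.0936
time: 1.98
tool_pos: [0.6115, -0.0483, 0.1675]
ee_rot: [3.141, 0.007, 2.764]
wrist_force: [0.0, 0.9, 0.4]
width: 0.094
time: 2.22
tool_pos: [0.605, -0.0444, 0.1204]
ee_rot: [-3.14, -0.01, 2.767]
wrist_force: [-0.3, 0.3, -0.1]
width: 0.0943
t=2.23 pos [ 0.605  -0.0444  0.1204] yaw 158.6 rpy [-3.14  -0.01   2.767] w 0.0943 F [-0.3  0.3 -0.1] | go [-4.3  0.5 20.3] turn 0.0
```

View pics/side1.png

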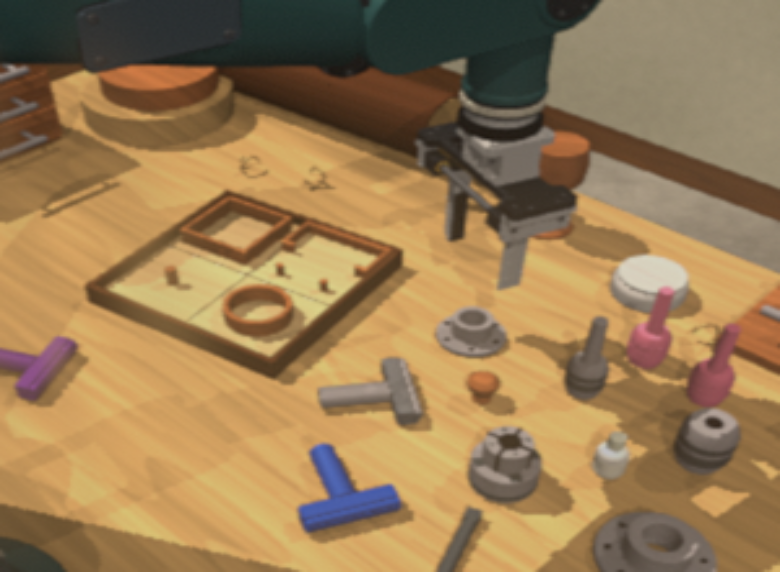

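The side crop shows the open fingers above and slightly behind the faceplate, tips at (455,240) and (510,288). I use the finger faces in the depth cloud to measure each camera's offset.

```bash
python3 - <<'E'
from h import *
np.set_printoptions(precision=4,suppress=True)
p0=np.array([.605,-.0444,.1204]);c,s_=np.cos(2.767),np.sin(2.767)
X=np.array([c,s_]);Y=np.array([s_,-c])
for n in("side","top"):
    W=np.load(f"pics/{n}W1.npy"); d=W-p0
    x=d[...,:2]@X;y=d[...,:2]@Y
    m=(abs(x)<.04)&(abs(y)<.09)&(d[...,2]>-.02)&(d[...,2]<.05)
    for sg in(-1,1):
        k=m&(y*sg>0)
        if k.sum()<5: print(n,sg,k.sum());continue
        print(n,sg,k.sum(),"x",np.percentile(x[k],[0,3,25,50,75,97,100])*1e3,"y",np.percentile(y[k],[0,3,25,50,75,97,100])*1e3,"z",np.percentile(d[...,2][k],[0,3,50,97,100])*1e3)
E
```

```text
side -1 110 x [-9.8791 -8.4268 -2.6091  4.4814  8.7621 10.5005 11.755 ] y [-63.1756 -62.3262 -60.8096 -59.8864 -56.9741 -50.9    -49.3779] z [ 4.5817 11.4904 31.1901 49.0435 49.8102]
side 1 115 x [-10.1119  -8.9612  -2.4323   4.0304   8.6032  10.1155  10.7315] y [41.8111 43.6349 45.0428 46.6111 48.227  56.693  59.0757] z [ 3.179   5.3995 27.5381 47.9449 49.6229]
top -1 15 x [3.8548 3.9171 5.0447 5.4769 5.8673 6.3492 6.4239] y [-58.3414 -57.7663 -54.1549 -51.356  -48.5586 -46.4752 -46.3733] z [ 4.3183  5.1649 18.4929 29.0153 31.1831]
top 1 18 x [-7.5154 -7.4322  1.13    3.8864  4.8139  6.2657  6.6403] y [47.5033 47.5598 47.794  48.8779 50.3936 51.5306 51.5384] z [ 1.5696  2.8725 21.5714 45.1318 47.158 ]
```

```bash
python3 -m creep '[[[-2.7,0,35,0],[0,0,35,0],[0,0,25,0],[0,0,12,0],[0,0,0,0]]]'
python3 - <<'E'
from h import *; to(.6075,-.0455,.0125)
s=dict(np.load("pics/side0.npz"))
for k,u,v,z in [("peg",303,255,.042),("ring",350,280,.04)]: print(k,ray(s,u/1.4,v/1.4,z))
W=np.load("pics/sideW.npy"); T=np.load("pics/topW.npy")
for n,w in(("side",W),("top",T)):
    m=(abs(w[...,2]-.0405)<.004)
    for k,c,r in(("peg",(.443,.25),.02),("ring",(.464,.135),.048),("box",(.56,.274),.066)):
        q=w[m&(np.hypot(w[...,0]-c[0],w[...,1]-c[1])<r)][:,:2].astype(np.float32)
        print(n,k,len(q),cv2.minEnclosingCircle(q),cv2.minAreaRect(q))
E
```

```text
time: 2.95
tool_pos: [0.6113, -0.0456, 0.0195]
ee_rot: [3.141, 0.001, 2.768]
wrist_force: [1.0, -0.0, 0.8]
width: 0.094
t=2.95 pos [ 0.6113 -0.0456  0.0195] yaw 158.6 rpy [3.141e+00 1.000e-03 2.768e+00] w 0.0940 F [ 1.  -0.   0.8] | go [ 3.6 -1.2  7. ] turn 0.0
peg [0.44019362 0.24781103 0.042     ]
ring [0.45700152 0.12266709 0.04      ]
side peg 16 ((0.43780994415283203, 0.2518475353717804), 0.00617534015327692) ((0.4382368326187134, 0.2521790564060211), (0.01035434938967228, 0.011791049502789974), 25.136659622192383)
side ring 142 ((0.460900217294693, 0.13465020060539246), 0.03926641866564751) ((0.46076488494873047, 0.13485294580459595), (0.07507570087909698, 0.0727769285440445), 47.361724853515625)
side box 172 ((0.5572854280471802, 0.27349525690078735), 0.06388449668884277) ((0.5583373308181763, 0.2749873995780945), (0.09674949198961258, 0.09938568621873856), 10.65938949584961)
top peg 20 ((0.4443880319595337, 0.25402310490608215), 0.006795355584472418) ((0.44429609179496765, 0.2537905275821686), (0.011273385025560856, 0.010757614858448505), 64.15851593017578)
top ring 194 ((0.46745261549949646, 0.13510367274284363), 0.037924379110336304) ((0.46731361746788025, 0.13512678444385529), (0.0741473063826561, 0.07266562432050705), 44.163291931152344)
top box 293 ((0.5616625547409058, 0.2755199670791626), 0.06522590667009354) ((0.5643578171730042, 0.27684903144836426), (0.09751059114933014, 0.09638436883687973), 10.514396667480469)
```

```bash
python3 -m creep '[[[3.6,-1.2,0,0],[0,0,3,0],[0,0,0,0]]]'
python3 - <<'E'
from h import *; to(.6075,-.0455,.0125)
from bench import snapshot,get_obs
o=get_obs();p0=o["tool_pos"];a=o["ee_rot"][2]
X=np.array([np.cos(a),np.sin(a)]);Y=np.array([np.sin(a),-np.cos(a)])
for n in("side","top"):
    s=snapshot(n);W=cloud(s); d=W-p0
    cv2.imwrite(f"pics/{n}2.png",cv2.resize(s["color"][110:250,240:400,::-1],None,fx=4,fy=4))
    x=d[...,:2]@X;y=d[...,:2]@Y
    m=(abs(x)<.04)&(abs(y)<.09)&(d[...,2]>.03)&(d[...,2]<.06)
    for sg in(-1,1):
        k=m&(y*sg>.025)
        if k.sum()<5: print(n,sg,k.sum());continue
        print(n,sg,k.sum(),"x",np.round(np.percentile(x[k],[3,25,50,75,97])*1e3,1),"y",np.round(np.percentile(y[k],[3,25,50,75,97])*1e3,1))
E
```

```text
time: 3.32
tool_pos: [0.607, -0.0455, 0.0159]
ee_rot: [3.141, 0.001, 2.768]
wrist_force: [0.2, -0.0, 0.2]
width: 0.0941
t=3.33 pos [ 0.607  -0.0455  0.0159] yaw 158.6 rpy [3.141e+00 1.000e-03 2.768e+00] w 0.0941 F [ 0.2 -0.   0.2] | go [-0.5  0.2  3.4] turn 0.0
side -1 67 x [-6.9 -0.9  6.6 10.8 12.6] y [-62.9 -61.6 -60.6 -59.1 -51.5]
side 1 63 x [-5.6 -0.6  6.3 10.  12. ] y [42.9 44.7 46.  48.2 57.1]
top -1 0
top 1 3
```

View pics/side2.png

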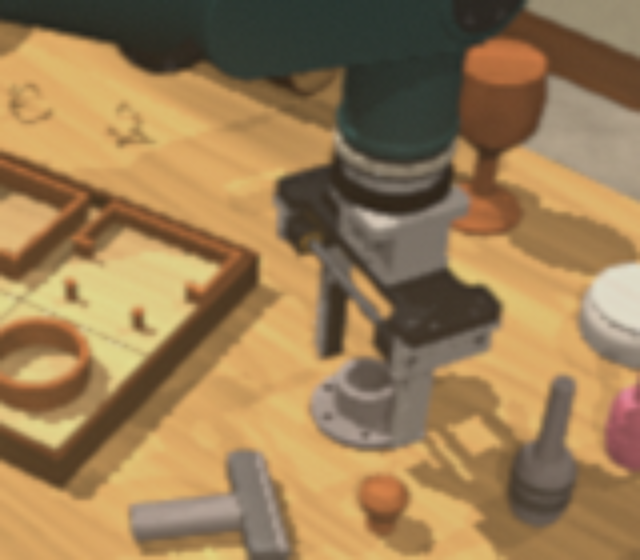

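The side crop shows the fingers straddling the hub, at about (330,340) and (410,400), with the hub between them. I go on to close.

```bash
python3 -m creep '[[[-1.5,0,3,0],[0,0,0,0],[0,0,0,0],[0,0,0,0],[0,0,0,0],[0,0,0,0]]]' 0
python3 -m creep '[[[0,0,-20,0],[0,0,-40,0],[0,0,-50,0],[0,0,0,0]]]'
python3 - <<'E'
from h import *; to(.441,.2525,.0305,160)
E
```

```text
time: 4.18
tool_pos: [0.6083, -0.0457, 0.0125]
ee_rot: [3.141, 0.0, 2.768]
wrist_force: [1.3, 1.1, -0.3]
width: 0.044
time: 4.68
tool_pos: [0.6116, -0.0468, 0.1292]
ee_rot: [3.139, 0.012, 2.768]
wrist_force: [0.5, 0.1, -3.0]
width: 0.0438
t=4.67 pos [ 0.6116 -0.0468  0.1292] yaw 158.6 rpy [3.139 0.012 2.768] w 0.0438 F [ 0.5  0.1 -3. ] | go [269.2 216.1  96. ] turn -1.4
```

```bash
python3 -m creep '[[[38.4,30.9,0,0],[38.4,30.9,0,0],[38.4,30.9,0,0],[38.4,30.9,0,0],[38.4,30.9,0,0],[38.4,30.9,0,0],[38.4,30.9,0,0],[0,0,0,0]]]'
python3 -m creep '[[[0,0,20,0],[0,0,0,0],[0,0,0,0]]]'
python3 - <<'E'
from h import *; to(.441,.2525,.0305,160)
from bench import snapshot
for n in("side","top"):
    s=snapshot(n);c=s["color"][100:240,140:320] if n=="side" else s["color"][120:260,130:310]
    cv2.imwrite(f"pics/{n}3.png",cv2.resize(c[:,:,::-1],None,fx=4,fy=4))
E
```

```text
time: 5.68
tool_pos: [0.4338, 0.2554, 0.1205]
ee_rot: [-3.139, -0.003, 2.773]
wrist_force: [0.5, -0.9, -3.8]
width: 0.0437
time: 6.05
tool_pos: [0.437, 0.2527, 0.1022]
ee_rot: [-3.141, -0.001, 2.767]
wrist_force: [0.1, -0.5, -3.5]
width: 0.044
t=6.05 pos [0.437  0.2527 0.1022] yaw 158.5 rpy [-3.141e+00 -1.000e-03  2.767e+00] w 0.0440 F [ 0.1 -0.5 -3.5] | go [-3.8  1.4 71.7] turn -1.5
```

View pics/side3.png

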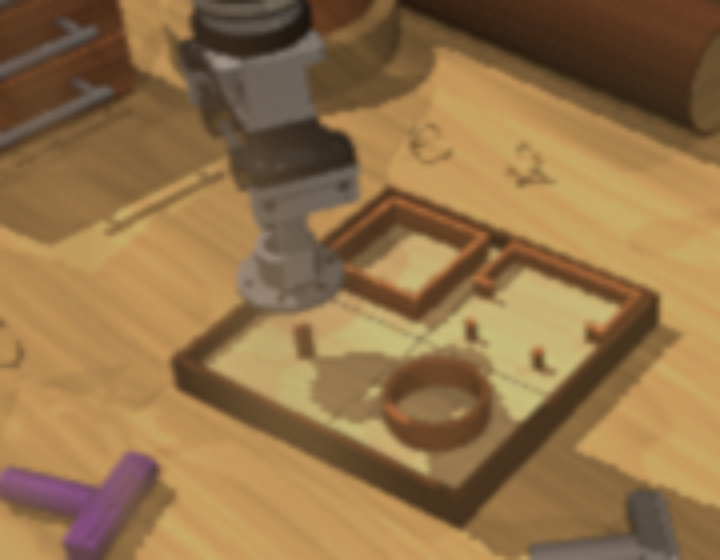

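The side crop shows the held faceplate, flange centre about (291,275), above and behind the peg foot at (304,350), as the height difference would give. I lower it.

```bash
python3 -m creep '[[[-3.8,1.4,15,-1],[0,0,20,0],[0,0,12,0],[0,0,0,0],[0,0,0,0]]]'
python3 - <<'E'
from h import *; to(.441,.2525,.0295,160)
from bench import get_obs
s=dict(np.load("pics/side0.npz"));print("flange seen",ray(s,140+291/4,100+275/4,.098))
E
```

```text
time: 6.78
tool_pos: [0.4415, 0.2536, 0.056]
ee_rot: [3.141, 0.001, 2.785]
wrist_force: [0.4, -0.3, -2.8]
width: 0.0439
t=6.78 pos [0.4415 0.2536 0.056 ] yaw 159.6 rpy [3.141e+00 1.000e-03 2.785e+00] w 0.0439 F [ 0.4 -0.3 -2.8] | go [ 0.1 -1.2 26.5] turn -0.4
flange seen [0.43194883 0.24399089 0.098     ]
```

```bash
python3 -m creep '[[[0,-1,10,0],[0,0,8,0],[0,0,6,0],[0,0,0,0],[0,0,0,0]]]'
python3 - <<'E'
from h import *; to(.441,.2525,.0285,160)
E
```

```text
time: 7.4
tool_pos: [0.4408, 0.2526, 0.0316]
ee_rot: [3.141, 0.0, 2.785]
wrist_force: [-0.6, 0.3, -4.8]
width: 0.0437
t=7.40 pos [0.4408 0.2526 0.0316] yaw 159.6 rpy [3.141 0.    2.785] w 0.0437 F [-0.6  0.3 -4.8] | go [-0.2  0.   3.1] turn -0.4
```

```bash
python3 -m creep '[[[0,0,2.5,0],[0,0,0,0],[0,0,0,0]]]'
python3 -m creep '[[[0,0,0,0],[0,0,0,0],[0,0,0,0]]]' 0.7
python3 -m creep '[[[0,0,-30,0],[0,0,-50,0],[0,0,-50,0],[0,0,0,0]]]'
python3 - <<'E'
from h import *; to(.4535,-.2075,.15,158.6)
from bench import snapshot
s=snapshot("side");cv2.imwrite("pics/side4.png",cv2.resize(s["color"][100:240,140:320][:,:,::-1],None,fx=4,fy=4))
s=snapshot("top");W=cloud(s);m=(abs(W[...,2]-.05)<.005)&(np.hypot(W[...,0]-.443,W[...,1]-.252)<.05)
q=W[m][:,:2].astype(np.float32);print("hub top",len(q),cv2.minEnclosingCircle(q) if len(q) else "",W[m][:,2].mean())
E
```

```text
time: 7.78
tool_pos: [0.4407, 0.2525, 0.0291]
ee_rot: [3.141, 0.0, 2.785]
wrist_force: [0.4, -0.3, -4.6]
width: 0.0437
time: 8.15
tool_pos: [0.4412, 0.2527, 0.0297]
ee_rot: [3.141, 0.001, 2.785]
wrist_force: [0.1, 0.5, 0.5]
width: 0.0654
time: 8.65
tool_pos: [0.4436, 0.2538, 0.1649]
ee_rot: [3.134, 0.008, 2.785]
wrist_force: [-0.8, 0.2, -0.7]
width: 0.0658
t=8.65 pos [0.4436 0.2538 0.1649] yaw 159.6 rpy [3.134 0.008 2.785] w 0.0658 F [-0.8  0.2 -0.7] | go [-170.1 -429.    12.8] turn 1.0
hub top 0  nan<stdin>:5: RuntimeWarning: Mean of empty slice.
  ret = ret.dtype.type(ret / rcount)
```

View pics/side4.png

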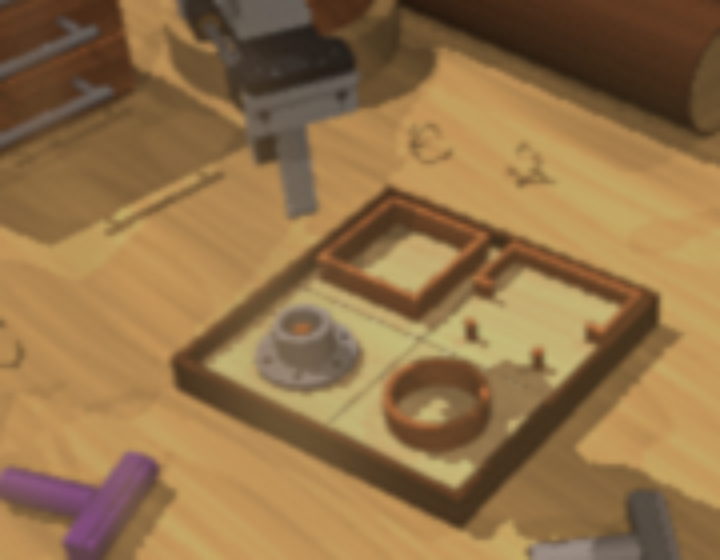

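The faceplate lies flat over the peg, at about (307,345), with the peg top visible in the bore. Next is the four-jaw chuck.

```bash
python3 -m creep '[[[-18.9,-47.7,0,0.1],[-18.9,-47.7,0,0.1],[-18.9,-47.7,0,0.1],[-18.9,-47.7,0,0.1],[-18.9,-47.7,0,0.1],[-18.9,-47.7,0,0.1],[-18.9,-47.7,0,0.1],[-18.9,-47.7,0,0.1]]]' 0.9
python3 -m creep '[[[-18.9,-47.7,0,0.1],[0,0,30,0],[0,0,20,0],[0,0,0,0],[0,0,0,0]]]'
python3 - <<'E'
from h import *; to(.4535,-.2075,.0435,158.6)
E
```

```text
time: 9.75
tool_pos: [0.4454, -0.1591, 0.1566]
ee_rot: [3.141, -0.004, 2.771]
wrist_force: [0.5, 0.6, 0.4]
width: 0.0844
time: 10.38
tool_pos: [0.4469, -0.209, 0.1087]
ee_rot: [3.141, -0.001, 2.77]
wrist_force: [1.1, -0.3, 0.4]
width: 0.085
t=10.38 pos [ 0.4469 -0.209   0.1087] yaw 158.7 rpy [ 3.141e+00 -1.000e-03  2.770e+00] w 0.0850 F [ 1.1 -0.3  0.4] | go [-5.6  3.8 65.2] turn 0.1
```

```bash
python3 -m creep '[[[-5.6,3.8,15,0],[0,0,25,0],[0,0,18,0],[0,0,7,0],[0,0,0,0],[0,0,0,0]]]'
python3 - <<'E'
from h import *; to(.4535,-.2075,.0435,158.6)
from bench import snapshot
s=snapshot("side");cv2.imwrite("pics/side5.png",cv2.resize(s["color"][170:310,270:430][:,:,::-1],None,fx=4,fy=4))
E
```

```text
time: 11.12
tool_pos: [0.4543, -0.2081, 0.0449]
ee_rot: [-3.141, 0.002, 2.77]
wrist_force: [0.3, -0.6, 0.2]
width: 0.0844
t=11.12 pos [ 0.4543 -0.2081  0.0449] yaw 158.7 rpy [-3.141e+00  2.000e-03  2.770e+00] w 0.0844 F [ 0.3 -0.6  0.2] | go [1.  0.3 1.4] turn 0.1
```

View pics/side5.png

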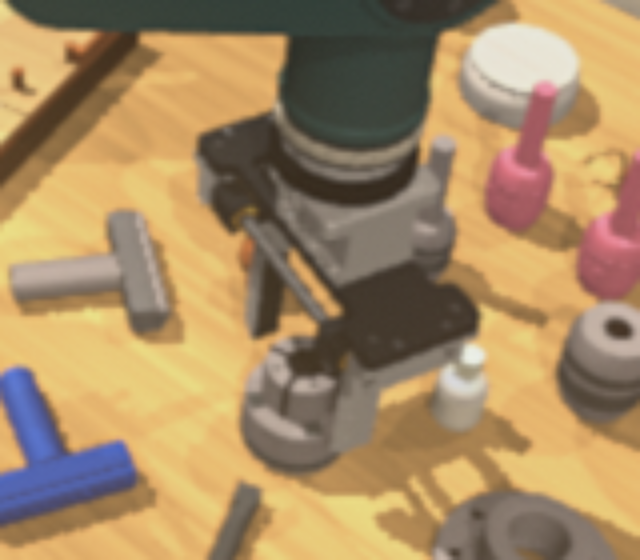

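The fingers straddle the jaws of the four-jaw chuck at (300,380). I close and lift.

```bash
python3 -m creep '[[[0,0,1,0],[0,0,0,0],[0,0,0,0],[0,0,0,0],[0,0,0,0],[0,0,0,0]]]' 0
python3 -m creep '[[[0,0,-20,0],[0,0,-40,0],[0,0,-50,0],[0,0,0,0]]]'
python3 - <<'E'
from h import *; to(.561,.2755,.15,160)
E
```

```text
time: 11.92
tool_pos: [0.4539, -0.2072, 0.043]
ee_rot: [3.14, 0.0, 2.77]
wrist_force: [1.4, 1.8, 0.9]
width: 0.0435
time: 12.42
tool_pos: [0.4556, -0.2093, 0.1558]
ee_rot: [-3.14, 0.008, 2.769]
wrist_force: [1.1, 0.3, -6.6]
width: 0.0436
t=12.43 pos [ 0.4556 -0.2093  0.1558] yaw 158.7 rpy [-3.14   0.008  2.769] w 0.0436 F [ 1.1  0.3 -6.6] | go [ 78.1 490.    4.2] turn -1.3
```

```bash
python3 -m creep '[[[7.8,49,0,0],[7.8,49,0,0],[7.8,49,0,0],[7.8,49,0,0],[7.8,49,0,0],[7.8,49,0,0],[7.8,49,0,0],[7.8,49,0,0]]]'
python3 -m creep '[[[7.8,49,0,0],[7.8,49,0,0],[0,0,10,0],[0,0,0,0],[0,0,0,0],[0,0,0,0]]]'
python3 - <<'E'
from h import *; to(.561,.2755,.0605,158.7)
E
```

```text
time: 13.42
tool_pos: [0.5362, 0.1809, 0.1478]
ee_rot: [-3.137, -0.006, 2.769]
wrist_force: [-0.0, 0.8, -6.9]
width: 0.0439
time: 14.18
tool_pos: [0.5592, 0.276, 0.143]
ee_rot: [3.142, 0.0, 2.768]
wrist_force: [0.4, -1.1, -7.5]
width: 0.0436
t=14.18 pos [0.5592 0.276  0.143 ] yaw 158.6 rpy [3.142 0.    2.768] w 0.0436 F [ 0.4 -1.1 -7.5] | go [-1.8  0.1 82.5] turn -0.1
```

```bash
python3 -m creep '[[[-1.8,0,20,0],[0,0,25,0],[0,0,15,0],[0,0,10,0],[0,0,8,0],[0,0,3,0],[0,0,0,0],[0,0,0,0]]]'
python3 - <<'E'
from h import *; to(.561,.2755,.0595,158.7)
E
```

```text
time: 15.18
tool_pos: [0.5613, 0.2767, 0.0628]
ee_rot: [3.14, 0.001, 2.77]
wrist_force: [0.5, -0.1, -7.7]
width: 0.0432
t=15.18 pos [0.5613 0.2767 0.0628] yaw 158.7 rpy [3.14e+00 1.00e-03 2.77e+00] w 0.0432 F [ 0.5 -0.1 -7.7] | go [-0.1 -1.2  3.3] turn -0.0
```

```bash
python3 -m creep '[[[0,-1,3.2,0],[0,0,0,0],[0,0,0,0]]]'
python3 -m creep '[[[0,0,0,0],[0,0,0,0],[0,0,0,0]]]' 0.7
python3 -m creep '[[[0,0,-30,0],[0,0,-50,0],[0,0,-55,0],[0,0,0,0]]]'
python3 - <<'E'
from h import *; to(.6165,-.1835,.2,158.6)
from bench import snapshot
s=snapshot("side");cv2.imwrite("pics/side6.png",cv2.resize(s["color"][100:240,140:320][:,:,::-1],None,fx=4,fy=4))
E
```

```text
time: 15.55
tool_pos: [0.5609, 0.2758, 0.0594]
ee_rot: [3.14, 0.001, 2.77]
wrist_force: [0.4, 0.8, -4.8]
width: 0.0433
time: 15.92
tool_pos: [0.561, 0.2756, 0.0598]
ee_rot: [3.14, 0.001, 2.77]
wrist_force: [-0.9, -0.4, 0.4]
width: 0.0652
time: 16.42
tool_pos: [0.5633, 0.2766, 0.2015]
ee_rot: [3.132, 0.01, 2.769]
wrist_force: [0.1, -0.1, -0.7]
width: 0.0657
t=16.43 pos [0.5633 0.2766 0.2015] yaw 158.7 rpy [3.132 0.01  2.769] w 0.0657 F [ 0.1 -0.1 -0.7] | go [-2.168e+02 -4.093e+02 -1.000e-01] turn 0.1
```

View pics/side6.png

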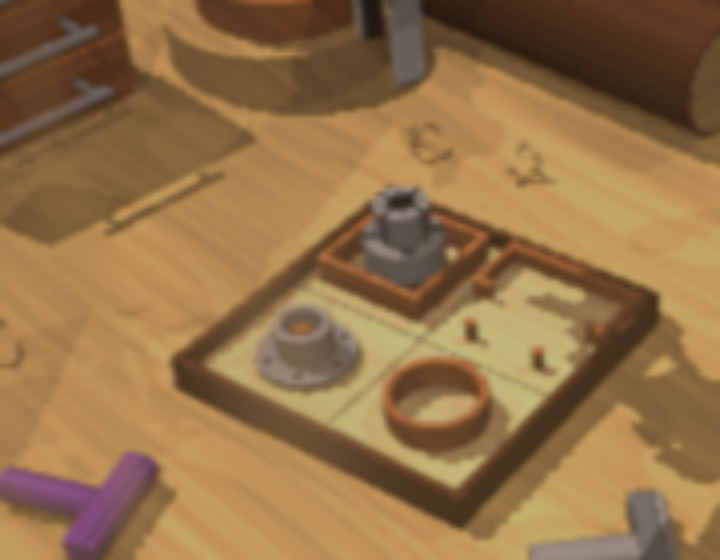

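The four-jaw chuck stands inside the box at (403,235) and the faceplate is undisturbed. Next is the drill chuck.

```bash
python3 -m creep '[[[-24.1,-45.5,0,0],[-24.1,-45.5,0,0],[-24.1,-45.5,0,0],[-24.1,-45.5,0,0],[-24.1,-45.5,0,0],[-24.1,-45.5,0,0],[-24.1,-45.5,0,0],[-24.1,-45.5,0,0]]]' 0.6
python3 -m creep '[[[-24.1,-45.5,0,0],[0,0,20,0],[0,0,20,0],[0,0,0,0],[0,0,0,0]]]'
python3 - <<'E'
from h import *; to(.6165,-.1835,.07,158.6)
E
```

```text
time: 17.48
tool_pos: [0.6068, -0.1351, 0.1914]
ee_rot: [-3.142, -0.004, 2.77]
wrist_force: [1.0, 0.8, -0.3]
width: 0.0564
time: 18.1
tool_pos: [0.6134, -0.1846, 0.1534]
ee_rot: [3.142, -0.001, 2.77]
wrist_force: [-0.3, -0.1, 1.0]
width: 0.0563
t=18.10 pos [ 0.6134 -0.1846  0.1534] yaw 158.7 rpy [ 3.142e+00 -1.000e-03  2.770e+00] w 0.0563 F [-0.3 -0.1  1. ] | go [-2.5  2.2 83.4] turn 0.1
```

```bash
python3 -m creep '[[[-2.5,2.2,15,0],[0,0,25,0],[0,0,25,0],[0,0,18,0],[0,0,0,0],[0,0,0,0]]]'
python3 - <<'E'
from h import *; to(.6165,-.1835,.07,158.6)
from bench import snapshot
s=snapshot("side");cv2.imwrite("pics/side7.png",cv2.resize(s["color"][140:260,310:450][:,:,::-1],None,fx=4.5,fy=4.5))
E
```

```text
time: 18.85
tool_pos: [0.6175, -0.1839, 0.0718]
ee_rot: [3.141, 0.002, 2.77]
wrist_force: [0.1, -0.3, -0.0]
width: 0.0568
t=18.85 pos [ 0.6175 -0.1839  0.0718] yaw 158.7 rpy [3.141e+00 2.000e-03 2.770e+00] w 0.0568 F [ 0.1 -0.3 -0. ] | go [1.  0.  1.8] turn 0.1
```

View pics/side7.png

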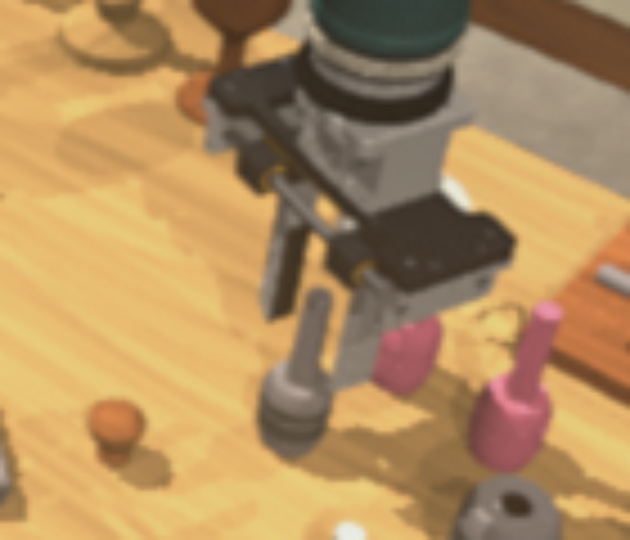

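The side crop shows the arbor at (308,350) between the fingertips, perhaps slightly to one side. I check it by depth within the same view.

```bash
python3 - <<'E'
from h import *
from bench import snapshot,get_obs
o=get_obs();p0=o["tool_pos"];a=o["ee_rot"][2]
X=np.array([np.cos(a),np.sin(a)]);Y=np.array([np.sin(a),-np.cos(a)])
s=snapshot("side");W=cloud(s);d=W-p0;x=d[...,:2]@X*1e3;y=d[...,:2]@Y*1e3;z=d[...,2]*1e3
for k,m in(("f-",(y<-24)&(y>-50)&(abs(x)<25)&(z>5)&(z<35)),("arbor",(abs(y)<18)&(abs(x)<25)&(z>5)&(z<35)),("f+",(y>20)&(y<50)&(abs(x)<25)&(z>5)&(z<35))):
    print(k,m.sum(),np.round(np.percentile(x[m],[0,3,50,97,100]),1),np.round(np.percentile(y[m],[0,3,50,97,100]),1))
E
```

```text
f- 70 [-8.2 -7.   7.5 11.8 12. ] [-44.2 -43.3 -41.5 -32.4 -31. ]
arbor 64 [-2.7 -0.8  7.8 12.1 12.7] [-9.5 -9.1 -5.9  5.2  6.1]
f+ 73 [-7.2 -5.7  6.5 12.4 13.4] [24.5 25.2 27.4 37.1 38.5]
```

```bash
python3 -m creep '[[[1,0,3,0],[0,0,0,0],[0,0,0,0],[0,0,0,0],[0,0,0,0],[0,0,0,0]]]' 0
python3 -m creep '[[[0,0,-20,0],[0,0,-40,0],[0,0,-50,0],[0,0,-20,0],[0,0,0,0]]]'
python3 - <<'E'
from h import *; to(.464,.135,.2,158.7)
E
```

```text
time: 19.7
tool_pos: [0.616, -0.183, 0.0678]
ee_rot: [3.141, 0.0, 2.77]
wrist_force: [0.4, 1.5, -0.5]
width: 0.0161
time: 20.32
tool_pos: [0.6167, -0.184, 0.2007]
ee_rot: [-3.141, 0.005, 2.769]
wrist_force: [-0.4, 0.4, -5.3]
width: 0.0161
t=20.32 pos [ 0.6167 -0.184   0.2007] yaw 158.7 rpy [-3.141  0.005  2.769] w 0.0161 F [-0.4  0.4 -5.3] | go [258.2 241.6  -0.6] turn -0.0
```

```bash
python3 -m creep '[[[36.9,34.5,0,0],[36.9,34.5,0,0],[36.9,34.5,0,0],[36.9,34.5,0,0],[36.9,34.5,0,0],[36.9,34.5,0,0],[36.9,34.5,0,0],[0,0,20,0]]]'
python3 -m creep '[[[0,0,20,0],[0,0,15,0],[0,0,0,0],[0,0,0,0]]]'
python3 - <<'E'
from h import *; to(.464,.135,.086,158.7)
from bench import snapshot
s=snapshot("side");cv2.imwrite("pics/side8.png",cv2.resize(s["color"][100:240,140:320][:,:,::-1],None,fx=4,fy=4))
E
```

```text
time: 21.32
tool_pos: [0.4613, 0.1385, 0.1775]
ee_rot: [3.14, -0.0, 2.775]
wrist_force: [0.5, -0.8, -6.1]
width: 0.0158
time: 21.82
tool_pos: [0.4633, 0.1354, 0.1431]
ee_rot: [3.141, 0.001, 2.769]
wrist_force: [0.5, -0.5, -5.4]
width: 0.0161
t=21.82 pos [0.4633 0.1354 0.1431] yaw 158.7 rpy [3.141e+00 1.000e-03 2.769e+00] w 0.0161 F [ 0.5 -0.5 -5.4] | go [-0.7 -0.1 57.1] turn -0.0
```

View pics/side8.png

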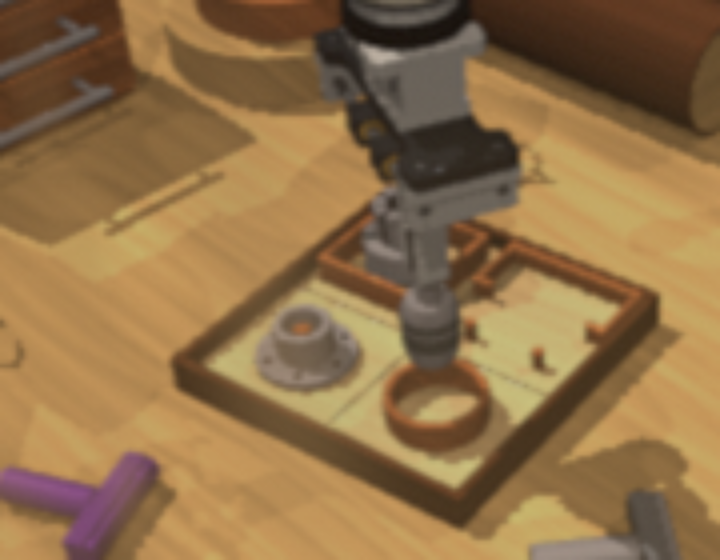

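The side crop shows the chuck nose at (430,360) above the ring, centre (438,390). Allowing for height it is about 2 mm to the left. I nudge it and lower.

```bash
python3 -m creep '[[[-1.8,-0.7,15,0],[0,0,18,0],[0,0,12,0],[0,0,7,0],[0,0,0,0],[0,0,0,0]]]'
python3 - <<'E'
from h import *; to(.464,.135,.0845,158.7)
E
```

```text
time: 22.62
tool_pos: [0.4649, 0.1343, 0.0913]
ee_rot: [3.141, 0.001, 2.77]
wrist_force: [0.2, 0.0, -5.1]
width: 0.0158
t=22.62 pos [0.4649 0.1343 0.0913] yaw 158.7 rpy [3.141e+00 1.000e-03 2.770e+00] w 0.0158 F [ 0.2  0.  -5.1] | go [1.1 0.3 6.8] turn -0.0
```

```bash
python3 -m creep '[[[1,0,4,0],[0,0,2.5,0],[0,0,0,0],[0,0,0,0]]]'
python3 -m creep '[[[0,0,0,0],[0,0,0,0],[0,0,0,0]]]' 0.5
python3 -m creep '[[[0,0,-30,0],[0,0,-50,0],[0,0,-50,0],[0,0,0,0]]]'
python3 - <<'E'
from h import *; to(.464,.135,.0845,158.7)
for n,off in(("top",(-.0035,-.0005)),("side",(.003,0))):
    W=np.load(f"pics/{n}W.npy")[...,:3]
    q=W[(np.hypot(W[...,0]-.462,W[...,1]-.05+.098)<.068)&(W[...,2]>.018)&(W[...,2]<.032)][:,:2]+off
    q=q[np.hypot(*(q-q.mean(0)).T)<.075]
    th=np.radians(-37)
    for _ in range(4):
        X=np.array([np.cos(th),np.sin(th)]);Y=np.array([-X[1],X[0]])
        a=q@X; end=np.percentile(a,99.5); bar=q[a>end-.023]; post=q[a<end-.03]
        r=cv2.minAreaRect(bar.astype(np.float32))
        l=cv2.fitLine(post.astype(np.float32),cv2.DIST_L2,0,.01,.01).ravel()
        v=np.linalg.svd(bar-bar.mean(0))[2][0]; th=np.arctan2(v[1],v[0])-np.pi/2; th=(th+np.pi/2)%np.pi-np.pi/2
    a=q@X;b=q@Y
    print(n,len(q),"bar rect",r,"th %.1f"%np.degrees(th),"post dir %.1f"%np.degrees(np.arctan(l[1]/l[0])),"extent along",np.ptp(a),"start",np.percentile(a,[.5,99.5]))
    mid=X*np.mean(np.percentile(a,[.5,99.5]))+Y*np.mean(np.percentile(bar@Y,[1,99]))
    print("  mid by ends",mid,"post mid y",np.mean(np.percentile(post@Y,[1,99])),"bar mid y",np.mean(np.percentile(bar@Y,[1,99])))
from bench import snapshot
s=snapshot("side");cv2.imwrite("pics/side9.png",cv2.resize(s["color"][100:280,140:340][:,:,::-1],None,fx=3.3,fy=3.3))
E
```

```text
time: 23.12
tool_pos: [0.4635, 0.1346, 0.0843]
ee_rot: [3.142, 0.0, 2.77]
wrist_force: [-0.6, 0.1, -5.6]
width: 0.0159
time: 23.5
tool_pos: [0.4642, 0.1347, 0.0852]
ee_rot: [3.141, 0.002, 2.77]
wrist_force: [-0.4, 0.0, -0.1]
width: 0.0422
time: 24.0
tool_pos: [0.4662, 0.1351, 0.2201]
ee_rot: [3.136, 0.01, 2.77]
wrist_force: [-0.7, -0.7, -1.1]
width: 0.047
t=24.00 pos [0.4662 0.1351 0.2201] yaw 158.7 rpy [3.136 0.01  2.77 ] w 0.0470 F [-0.7 -0.7 -1.1] | go [  3.4  -1.6 135.6] turn -0.0
top 493 bar rect ((0.4801032245159149, -0.05986468493938446), (0.0894031673669815, 0.023716997355222702), 52.46604919433594) th -37.7 post dir -37.4 extent along 0.09541721357960875 start [0.33337653 0.42753488]
  mid by ends [ 0.45152145 -0.03777447] post mid y 0.24564709404043863 bar mid y 0.24607313522997143
side 418 bar rect ((0.47989004850387573, -0.0600399486720562), (0.08996686339378357, 0.02358381450176239), 53.076080322265625) th -37.1 post dir -37.7 extent along 0.0943332069170581 start [0.33670595 0.43001299]
  mid by ends [ 0.45106804 -0.03915508] post mid y 0.24055588600740868 bar mid y 0.24089627910815295
```

View pics/side9.png

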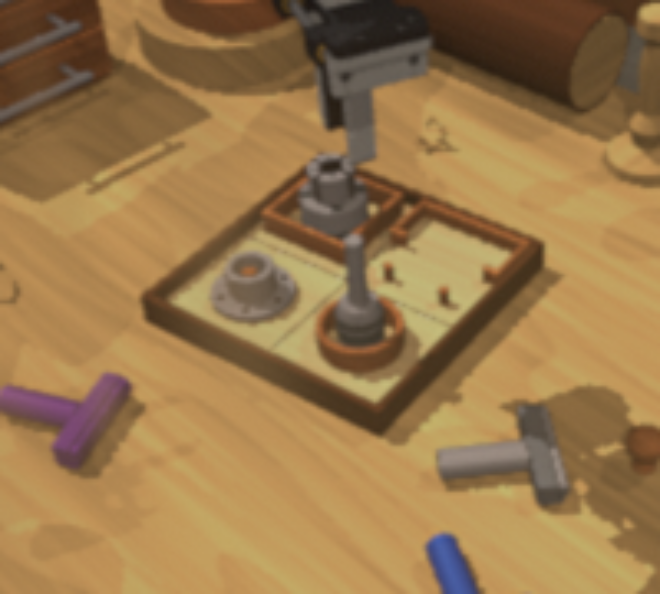

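The drill chuck stands nose down in the ring, arbor top at (355,240), and the other two are in place. The tool rest is at (0.4517,-0.0386) with heading -37.4°, and both views agree.

```bash
python3 -m creep '[[[-12.4,-41.8,0,0],[-12.4,-41.8,0,0],[-12.4,-41.8,0,0],[-12.4,-41.8,0,0],[0,0,20,8],[0,0,40,8.1],[0,0,40,0],[0,0,0,0]]]' 0.5
python3 -m creep '[[[0,0,0,0],[0,0,0,0]]]'
python3 - <<'E'
from h import *; to(.4517,-.0386,.005,142.6)
E
```

```text
time: 25.05
tool_pos: [0.445, -0.0385, 0.1092]
ee_rot: [-3.137, -0.01, 2.488]
wrist_force: [0.9, 0.1, 0.2]
width: 0.0469
time: 25.3
tool_pos: [0.4502, -0.0394, 0.1163]
ee_rot: [3.14, 0.003, 2.489]
wrist_force: [0.4, -0.1, 0.5]
width: 0.047
t=25.30 pos [ 0.4502 -0.0394  0.1163] yaw 142.6 rpy [3.140e+00 3.000e-03 2.489e+00] w 0.0470 F [ 0.4 -0.1  0.5] | go [ -0.3   1.4 111.3] turn -0.0
```

```bash
python3 -m creep '[[[-0.3,1.4,30,0],[0,0,35,0],[0,0,25,0],[0,0,13,0],[0,0,5,0],[0,0,0,0],[0,0,0,0]]]'
python3 - <<'E'
from h import *; to(.4517,-.0386,.005,142.6)
from bench import snapshot
s=snapshot("side");cv2.imwrite("pics/side10.png",cv2.resize(s["color"][170:300,220:370][:,:,::-1],None,fx=4,fy=4))
E
```

```text
time: 26.18
tool_pos: [0.451, -0.0384, 0.0074]
ee_rot: [3.14, 0.002, 2.489]
wrist_force: [0.1, -0.1, 0.3]
width: 0.0471
t=26.18 pos [ 0.451  -0.0384  0.0074] yaw 142.6 rpy [3.140e+00 2.000e-03 2.489e+00] w 0.0471 F [ 0.1 -0.1  0.3] | go [-0.7  0.3  2.4] turn -0.0
```

View pics/side10.png

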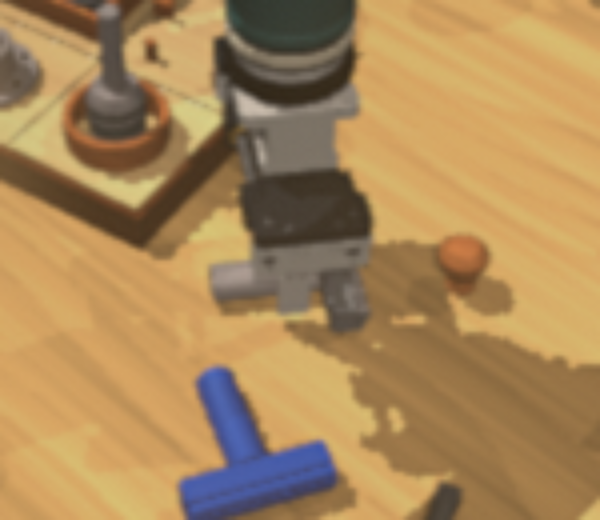

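The side crop shows the fingers either side of the post at about (290,285), with the bar clear at (345,300). I close and lift.

```bash
python3 -m creep '[[[-0.7,0.3,3,0],[0,0,0,0],[0,0,0,0],[0,0,0,0],[0,0,0,0]]]' 0
python3 -m creep '[[[0,0,-20,0],[0,0,-40,0],[0,0,-50,0],[0,0,-40,0],[0,0,0,0]]]'
python3 - <<'E'
from h import *; to(.5765,.154,.15,190.6)
W=np.load("pics/sideW.npy");T=np.load("pics/topW.npy")
c=np.array([.5125,.206]);X=np.array([.983,.184]);Y=np.array([-.184,.983])
for n,w,off in(("side",W,(.003,0)),("top",T,(-.0035,-.0005))):
    d=w[...,:2]+off-c;x=d@X;y=d@Y;m=(x<.119)&(x>.005)&(y<-.003)&(y>-.119)&(w[...,2]>.027)&(w[...,2]<.037)
    f=m&(x>.045);p=m&(x<.035)
    print(n,"fence x",np.percentile(x[f],[1,99]),"y",np.percentile(y[f],[1,99]),"pins",p.sum(),x[p].mean(),np.sort(np.round(y[p],3)))
E
```

```text
time: 26.85
tool_pos: [0.4508, -0.0382, 0.0032]
ee_rot: [3.141, -0.0, 2.489]
wrist_force: [1.2, 1.5, -0.7]
width: 0.0242
time: 27.48
tool_pos: [0.4525, -0.0391, 0.1559]
ee_rot: [3.139, 0.006, 2.488]
wrist_force: [0.7, 0.1, -4.6]
width: 0.0244
t=27.48 pos [ 0.4525 -0.0391  0.1559] yaw 142.6 rpy [3.139 0.006 2.488] w 0.0244 F [ 0.7  0.1 -4.6] | go [ 18.9 228.7   6.4] turn -48.0
side fence x [0.06448242 0.11843189] y [-0.11855198 -0.00316405] pins 16 0.021174076544589297 [-0.096 -0.096 -0.094 -0.094 -0.092 -0.092 -0.092 -0.091 -0.09  -0.035
 -0.034 -0.033 -0.032 -0.03  -0.029 -0.028]
top fence x [0.06395127 0.11865792] y [-0.11869046 -0.00342126] pins 23 0.021588929014059764 [-0.095 -0.095 -0.094 -0.092 -0.092 -0.091 -0.09  -0.089 -0.089 -0.086
 -0.036 -0.035 -0.034 -0.033 -0.033 -0.032 -0.032 -0.031 -0.03  -0.029
 -0.028 -0.027 -0.027]
```

```bash
python3 -m creep '[[[0,0,0,-9.6],[0,0,0,-9.6],[0,0,0,-9.6],[0,0,0,-9.6],[0,0,0,-9.6],[0,0,0,0],[0,0,0,0]]]'
python3 - <<'E'
from h import *; to(.5794,.1555,.1,190.6)
E
```

```text
time: 28.35
tool_pos: [0.4497, -0.0383, 0.1513]
ee_rot: [3.14, -0.003, -2.959]
wrist_force: [1.0, -0.5, -3.4]
width: 0.0243
t=28.35 pos [ 0.4497 -0.0383  0.1513] yaw -169.6 rpy [ 3.140e+00 -3.000e-03 -2.959e+00] w 0.0243 F [ 1.  -0.5 -3.4] | go [-162.8  167.1   51. ] turn -0.2
```

```bash
python3 -m creep '[[[-32.5,33.4,0,0],[-32.5,33.4,0,0],[-32.5,33.4,0,0],[-32.5,33.4,0,0],[-32.5,33.4,0,0],[0,0,25,0],[0,0,25,0],[0,0,0,0]]]'
python3 -m creep '[[[0,0,0,0],[0,0,0,0]]]'
python3 - <<'E'
from h import *; to(.5794,.1555,.02,190.6)
from bench import snapshot,get_obs
s=snapshot("side");cv2.imwrite("pics/side11.png",cv2.resize(s["color"][90:230,170:330][:,:,::-1],None,fx=4.5,fy=4.2))
W=cloud(s);p=get_obs()["tool_pos"];d=W[...,:2]+(.003,0)-p[:2];x=d@[.983,.184];y=d@[-.184,.983];z=W[...,2]-p[2]
m=(x>.018)&(x<.06)&(abs(y)<.07)&(z>.012)&(z<.03)
print("bar rel TCP x",np.percentile(x[m],[1,99]),"y",np.percentile(y[m],[1,99]),cv2.minAreaRect(np.c_[x[m],y[m]].astype(np.float32)))
E
```

```text
time: 29.35
tool_pos: [0.5774, 0.1553, 0.0993]
ee_rot: [3.141, -0.008, -2.958]
wrist_force: [0.2, -0.1, -3.3]
width: 0.0241
time: 29.6
tool_pos: [0.5808, 0.1556, 0.105]
ee_rot: [3.142, 0.003, -2.958]
wrist_force: [0.0, 0.4, -2.9]
width: 0.0242
t=29.60 pos [0.5808 0.1556 0.105 ] yaw -169.5 rpy [ 3.142e+00  3.000e-03 -2.958e+00] w 0.0242 F [ 0.   0.4 -2.9] | go [ 1.6  0.2 85. ] turn -0.1
bar rel TCP x [0.02092894 0.04669303] y [-0.04599575  0.02959242] ((0.033762551844120026, -0.007823407649993896), (0.027756160125136375, 0.07721933722496033), 2.4150116443634033)
```

View pics/side11.png

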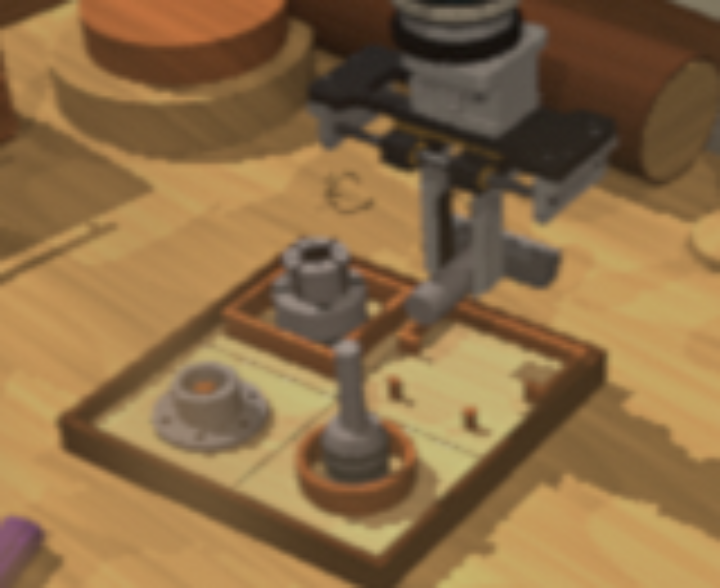

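The tool rest is held level above its insert, bar over the fence and post end at (425,305) toward the pin gap. I lower it.

```bash
python3 -m creep '[[[1,0,25,0],[0,0,20,0],[0,0,15,0],[0,0,10,0],[0,0,6,0],[0,0,0,0],[0,0,0,0]]]'
python3 - <<'E'
from h import *; to(.5794,.1555,.0205,190.6)
E
```

```text
time: 30.52
tool_pos: [0.5794, 0.1555, 0.0281]
ee_rot: [3.142, 0.002, -2.957]
wrist_force: [0.4, -0.7, -4.1]
width: 0.0241
t=30.52 pos [0.5794 0.1555 0.0281] yaw -169.4 rpy [ 3.142e+00  2.000e-03 -2.957e+00] w 0.0241 F [ 0.4 -0.7 -4.1] | go [0.  0.  7.6] turn -0.0
```

```bash
python3 -m creep '[[[0,0,5,0],[0,0,3.5,0],[0,0,0,0],[0,0,0,0]]]'
python3 -m creep '[[[0,0,0,0],[0,0,0,0],[0,0,0,0]]]' 0.42
python3 -m creep '[[[0,0,-30,0],[0,0,-50,0],[0,0,-50,0],[0,0,-50,0],[-0,0,0,0]]]'
python3 - <<'E'
from h import *; to(.35,-.1,.2,190.6)
E
```

```text
time: 31.02
tool_pos: [0.579, 0.1554, 0.019]
ee_rot: [3.141, 0.0, -2.957]
wrist_force: [-0.9, 0.6, -1.3]
width: 0.0241
time: 31.4
tool_pos: [0.5792, 0.1554, 0.0193]
ee_rot: [3.142, 0.001, -2.957]
wrist_force: [-0.2, -0.3, -0.5]
width: 0.0394
time: 32.02
tool_pos: [0.5816, 0.1559, 0.2054]
ee_rot: [-3.141, 0.012, -2.957]
wrist_force: [0.3, 1.0, 0.3]
width: 0.0397
t=32.02 pos [0.5816 0.1559 0.2054] yaw -169.4 rpy [-3.141  0.012 -2.957] w 0.0397 F [0.3 1.  0.3] | go [ 274.7 -209.     2.1] turn -0.0
```

Retreat to clear the view, then the final check.

```bash
python3 -m creep '[[[34,-26,0,0],[34,-26,0,0],[34,-26,0,0],[34,-26,0,0],[34,-26,0,0],[34,-26,0,0],[34,-26,0,0],[0,0,0,0]]]'
python3 - <<'E'
from h import *
from bench import snapshot
a=snapshot("top");b=snapshot("side")
A=cv2.resize(a["color"][130:280,140:440],(780,390));cv2.imwrite("pics/topF.png",A[:,:,::-1])
cv2.imwrite("pics/sideF.png",cv2.resize(b["color"][90:340,130:470],(780,574))[:,:,::-1])
W=cloud(a);c=np.array([.5125,.206]);d=W[...,:2]-(.0035,.0005)-c;x=d@[.983,.184];y=d@[-.184,.983];z=W[...,2]
def cen(k,m): print(k,m.sum(),"tray xy",np.round([(x[m].min()+x[m].max())/2,(y[m].min()+y[m].max())/2],4),"size",np.round([np.ptp(x[m]),np.ptp(y[m])],4),"z",z[m].mean().round(4))
cen("hub",(x<0)&(y>0)&(x>-.12)&(y<.12)&(abs(z-.05)<.004))
cen("jaw",(x>0)&(y>0)&(abs(z-.082)<.005)&(x<.12)&(y<.12))
cen("arbor",(x<.02)&(y<0)&(abs(z-.130)<.005)&(x>-.12)&(y>-.12))
cen("rest",(x>0)&(y<0)&(abs(z-.041)<.0045)&(x<.12)&(y>-.12))
E
```

```text
time: 33.02
tool_pos: [0.3768, -0.0684, 0.1978]
ee_rot: [3.141, -0.001, -2.961]
wrist_force: [-0.0, 0.4, -0.3]
width: 0.0396
hub 110 tray xy [-0.0628  0.0574] size [0.0423 0.0432] z 0.05
jaw 215 tray xy [0.0596 0.0586] size [0.0442 0.0439] z 0.0822
arbor 30 tray xy [-0.0616 -0.0621] size [0.0135 0.0135] z 0.1304
rest 439 tray xy [ 0.0617 -0.0577] size [0.1088 0.1004] z 0.0402
```

View pics/sideF.png

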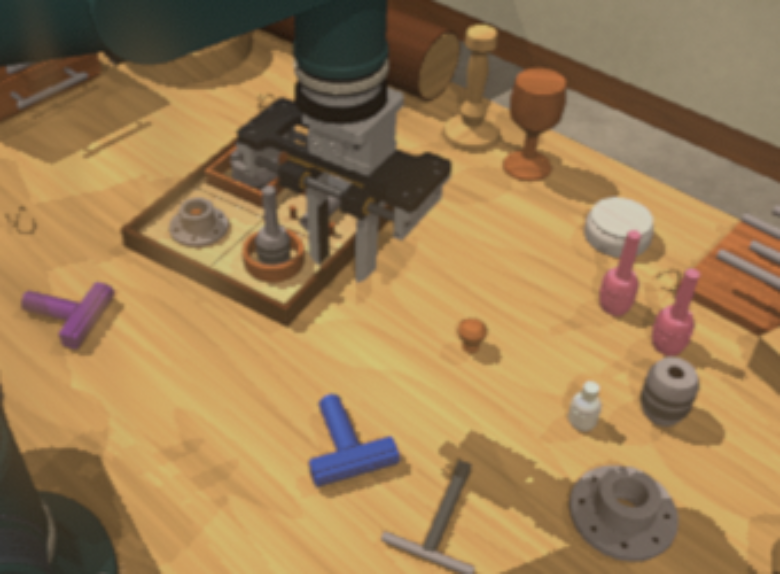

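View pics/topF.png

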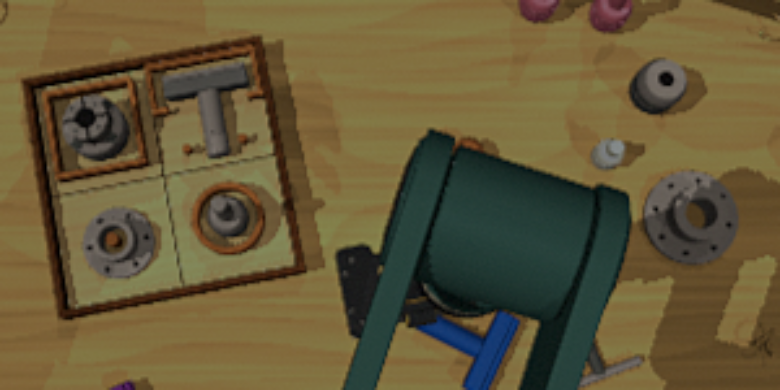

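The top view shows all four parts in their inserts: jaw chuck (95,125), tool rest (210,100) with its bar inside the fence and post between the pins, faceplate (118,240) and drill chuck (228,213). The large faceplate (690,217) and bare chuck (658,85) still stand on the bench. The side view agrees where the gripper does not block it.

```bash
python3 -c "from bench import ticket; print(ticket.close_job())"
```

```text
the job is handed in; nothing more can be done
None
```

All four accessories are in their inserts and released, placed in the order you listed, and the job was handed in at about 33 s of robot time. No verdict was reported.

- **Top-view check:** the hub top measured 50 mm high, the jaw top 82 mm and the arbor top 130 mm. These match parts seated on the 16 mm floors. The tool rest band averaged 40 mm for a 41 mm top; it also took in some box rim, so it is a weaker check. In the picture its bar is inside the fence and its post lies between the pins.
- **Positions:** the faceplate, four-jaw chuck and drill chuck sit within a few millimetres of their insert centres.
- **Left on the bench:** the large faceplate, the drill chuck without an arbor, and the pink, blue and purple look-alikes look unmoved in the pictures; I did not measure them again.

**Disagreements and gaps:**
- The two cameras differed by about 6 mm in x. I settled this against the gripper's known position and used corrected values.
- In the last side view the gripper hid the fence and part of the box, so the tool rest's final check rests on the top view alone.
- Wrist force readings between moves stayed below about 8 N, far under the 120 N limit.

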